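Trip test of the conveyor's safety cut-out

ROBOT

A 6-joint arm with a two-finger parallel gripper is mounted at the origin on the work surface. World frame = base frame: x ahead of the robot, y to its left, z up, the work surface at z = 0. Lengths are in m, angles in degrees, forces in N, time in s.
With the tool pointing down it reaches from about 0.3 to 0.75 m from the base axis. Payload 8.5 kg.
Tool frame: the origin (TCP) lies midway between the tips of the shut fingers; the grasp point (between the pads) lies 19 mm behind it (env.grasp_offset is the distance from the TCP to the grasp point, in m); z points along the fingers, y is the line along which they close (so a half turn about z gives the same grasp; the last joint's range is limited). The gripper opens to 85 mm and grips with 20 to 120 N. Pads are 22 mm wide; open, the fingers measure 114 mm over their backs; the gripper's body (76 mm by 85 mm) begins 54 mm behind the grasp point. The pads swing forward as they close: fully open they stand 13 mm farther back than shut.
Start: joints at [53.955, 21.807, 74.336, -0, 83.858, -12.336], TCP at [0.221, 0.504, 0.231] pointing down, gripper open.
Joint ranges: [-178.18, 178.18], [-50.72, 133.34], [12.68, 142.11], [-81.47, 261.47], [9.98, 163.14], [-165.26, 165.26]. Speed limits (degrees/s): [136.94, 136.94, 180, 180, 180, 180].

INTERFACE

Orientations are given as a 3x3 rotation matrix whose columns are the frame's x, y, z axes.
In Python, from rig import env gives the robot as it stands.
- The arm moves only by the tool servo_tool, never from a script. Its argument "deltas" is text: rows parted by semicolons, each of 7 numbers parted by spaces: the opening, from 0 (shut) to 1 (fully open), then the shift along the tool's x, y, z in mm, then the turn, a rotation vector about the tool's x, y, z in rad. A call has 1 to 8 rows; each row shifts and turns the commanded pose from where the row before left it, along the tool's axes as they then stand; what a row does not reach is not made up. A row lasts 1/12 s, in which the tool goes at most 41.7 mm and 7.16 degrees, less where a joint would pass 70% of its speed; a pose out of reach is approached as far as the arm can. A call is refused whole if a number of a shift passes 41.7 or a number of a turn 0.125, either way. A call with a gripper value outside its range is refused whole. The fingers move at their own pace and stop on an object; "newtons" is the grip in N (left out, the last holds). Time passes only in rows, so rows that do not move let the fingers close. It gives the time, the measured TCP pose, the force, the opening and the grip force at its end, in the units of the state.
- env.observe(): the state, without advancing time (a new reading comes with each control period).
- env.get_image(name): name is "side" or "top"; returns a dict with "img" (480x640x3 uint8, red, green, blue), "depth" (480x640 float32, m along the optical axis (not along the pixel's ray), 0 where there is no reading), "camera_matrix" (3x3 intrinsics, pixels), "world_to_cam" (4x4, takes a point from world to camera coordinates). Camera axes: x right, y down, z forward; pixel columns grow to the right and rows downward; lengths in m; the calibration is good to about 2 mm. A picture is of the moment at which its call begins.
- env.close_job(): hands the job in; it is judged then, once.
Trained networks look in a picture, given as the dict that the camera call returned (one of the last four; its "shot" number tells which), for a name from the list of things; names that differ only in an ending like _2 or _b are one class to them, and where a whole thing is asked for, a point or a joint stands for the part that bears it (a point fixed in the world has none). Each returns a list of dicts, best first, with "conf" (0 to 1); they miss things now and then, are a little off and sometimes report something else, mostly with a low value. They report only what shows in the picture. A call takes as long as a camera call.
- env.spot_in(name, picture): "bbox" ([centre column, centre row, width, height] in pixels, round what is visible of it).
- env.spot_point(name, picture): "uv" ([column, row] in pixels: a listed point, or the origin of a listed thing).
The state is a dict: "time_s": time; "q": joint angles; "qvel": joint speeds; "joint_efforts": joint torques, N m; "position": TCP position; "tool_rot": TCP orientation; "ft_force": force on the tool from outside, world axes, zero at the start; "wrist_torque": the same for the moment, N m; "grip_width": finger opening in m; "gripper_force": force on a finger pad.
Only numpy, scipy, OpenCV 4.12 (cv2) and the standard library are available. Lean on these libraries where they do the work, as an engineer would, in place of code of your own. Each camera call takes 0.05 s, during which the arm holds its last target. There are 200 camera calls.

TASK

Do the trip test on the belt's cut-out: push the blue test button until the red lever drops, then lift the lever back up to its stop so that it latches. With the lever latched, pull its bar gently back in the falling direction, with about 10 N for half a second, to prove that it holds; leave it latched and let go. Never strain the lever with more than 20 N, do not bump the clear guard, and leave the barrels and the bottle alone.

Things in the scene. Friction and masses are not known exactly. Their poses are not given: they have to be found in the camera images.
- trip_unit: grey desk-shaped cut-out box bolted to the bench. Origin: on the bench, at the box's middle; x points to its back, y to the left of someone facing it, z up. Its white face, 200 mm long by 190 mm wide, slopes at 35 deg: the face's middle is at (0, 0, 100) mm, up-slope is (0.819, 0, 0.574), its outward normal is (-0.574, 0, 0.819). The base plate is 260 x 230 x 8 mm (x from -115 to 145 mm)
- button_top (a point): middle of the outer end of the blue test button, right half of the face: a 36 mm diameter cap that stands 30 mm out of the face (collar 54 mm diameter, 12 mm high) and is pushed straight into the face along the normal
- test_button (a joint): how far the button is pushed in: 0 out, 0.010 m fully in; it springs back. It takes 2 N to start and 4 N fully in, and trips the lever at 3 to 7 mm; while it is held in the lever cannot latch
- lever_bar (a point): middle of the lever's red cross bar: 16 mm diameter, 65 mm long, parallel to the unit's y, on a 12 mm stem from the hinge, 85 mm from hinge axis to bar axis
- lever_hinge (a point): point on the lever's hinge axis (parallel to the unit's y), 10 mm below the face, in line with the middle of the bar
- lever (a joint): angle of the lever's hub (rad): 0 latched (stem leans 22 deg up-slope from the normal), growing as it drops down-slope to the front, 1.05 fully dropped; past 0 there is a stop at -0.10. To latch, lift it past -0.05 or to the stop with the button free; let go, it rests at 0. Lifting takes 2 to 4 N at the bar, some 7 N just before the latch snaps in at 0, and more at the stop
- handle (a joint): bending of the stem against the hub, a stiff spring (rad): positive when the bar is pulled in the falling direction, negative when it is pushed in the lifting direction; about 0.014 rad per N at the bar (0.07 rad is 5 N, 0.28 rad is 20 N)
- guard: clear plastic guard plate, level, 170 x 230 mm, its underside 370 mm above the bench over the upper half of the face and the button, on two posts at the back of the unit (x = 130, y = +-105 mm); its frame is the unit's. It stops a tool that comes down vertically; tilted 30 to 45 deg, pointing down and to the back, the tool passes in front of it
- guard_edge (a point): middle of the lower front edge of the guard (yellow strip)
- barrel_a: loose black moulded barrel, a ring of 72 mm diameter and 40 mm height, origin in its underside; bystander
- barrel_b: another such barrel; bystander
- bottle: loose grey bottle with a blue cap, 60 mm diameter, 150 mm high, origin in its underside; bystander

How it is judged (in metres and radians):
On the way, in this order (a step that is already met when the one before it is completed fails the run):
1. the fingers push the test button in (value of joint test_button above 0.003 m and contact force between the fingers and test_button above 1 N).
2. the lever has dropped (value of joint lever above 0.9 rad), for 0.1 s.
3. the lever is lifted back and latched, the button out (value of joint lever below 0.04 rad and value of joint test_button below 0.002 m), for 0.1 s.
4. the bar is pulled in the falling direction with more than 5 N, and the lever holds (value of joint handle above 0.07 rad and value of joint lever below 0.1 rad), for 0.3 s.
At the end, for the whole second after the job is handed in: the lever rests latched (within 0.04 rad below and 0.05 rad above its latched place), its stem unloaded, and the test button is out (within 2 mm) (all of step 3 and value of joint lever above -0.05 rad and value of joint handle between -0.03 and 0.03 rad); the robot touches nothing.
It fails at once if the lever is strained (stem bent by more than 0.30 rad, some 21 N) (value of joint handle above 0.3 rad or value of joint handle below -0.3 rad).
It fails at once if the guard is bumped (over 10 N) (contact force between any of the arm, the fingers and guard above 10 N).
It fails at once if a barrel or the bottle is moved by more than 20 mm (distance of any of barrel_a, barrel_b, bottle from where it was at the start of the episode above 0.02 m).
It fails at once if the bottle is tipped (angle between bottle's own z axis and vertical above 0.3 rad).
It also fails if it takes over 72 s, if anything falls off the work surface, if the arm or the gripper's body presses on something with over 40 N, if the wrist force passes 120 N, or if a joint passes its speed limit or range.

## Working session

There is one attempt and no reset: what is moved stays moved. The work goes in short steps, Python scripts to look and compute and a tool call to move; the robot and the scene stay as the last step left them, time stands still between calls to the robot, and variables do not carry over. Pictures are saved under pics/ and viewed, at most 10 in all, crops included, and the job is handed in when it is done.

Besides the shell and the picture viewer there is one more tool, called after "Emit:" as name(argument=value, ...) on one line, values as JSON. servo_tool: Moves the arm, as the interface text tells. Its arguments: {"type":"object","properties":{"deltas":{"type":"string"},"newtons":{"type":"number"}},"required":["deltas"]}

```bash
ls; mkdir -p pics
cat > h.py <<'E'
import numpy as np, cv2
from rig import env
def ray(im,uv):
    K=im["camera_matrix"];T=np.linalg.inv(im["world_to_cam"])
    d=np.linalg.solve(K,[uv[0],uv[1],1.0]);return T[:3,3],T[:3,:3]@d
def deproj(im,uv):
    o,d=ray(im,uv);u,v=int(round(uv[0])),int(round(uv[1]))
    p=im["depth"][max(v-2,0):v+3,max(u-2,0):u+3];p=p[p>0]
    return o+d*np.median(p) if len(p) else None
def tri(a,b):
    (o1,d1),(o2,d2)=a,b
    d1=d1/np.linalg.norm(d1);d2=d2/np.linalg.norm(d2)
    s=np.linalg.lstsq(np.c_[d1,-d2],o2-o1,rcond=None)[0]
    p,q=o1+s[0]*d1,o2+s[1]*d2
    return (p+q)/2,np.linalg.norm(p-q)
E
python3 - <<'E'
from h import *
np.set_printoptions(precision=4,suppress=True)
ims={n:env.get_image(n) for n in("side","top")}
for n,i in ims.items(): cv2.imwrite(f"pics/{n}0.png",i["img"][:,:,::-1])
for t in ["trip_unit","button_top","lever_bar","lever_hinge","guard_edge","barrel_a","bottle"]:
    r={}
    for n,i in ims.items():
        for k in env.spot_point(t,i)[:2]:
            print(t,n,np.round(k["uv"],1),round(k["conf"],2),deproj(i,k["uv"]))
            r.setdefault(n,ray(i,k["uv"]))
    if len(r)==2: print("   tri",*tri(r["side"],r["top"]))
print(env.observe())
E
```

```text
pics
trip_unit side [332.4 320.6] 0.79 [ 0.5323 -0.0526  0.101 ]
trip_unit top [313.5 243.7] 0.76 [0.5207 0.0353 0.3753]
   tri [0.5848 0.0511 0.0048] 0.0058597515004622245
button_top side [325.9 274.6] 0.56 [0.5439 0.0014 0.1597]
lever_bar side [334.7 239.1] 0.82 [0.6123 0.1031 0.1598]
lever_bar side [330.9 320.4] 0.38 [ 0.5302 -0.051   0.1009]
lever_bar top [282.8 218.8] 0.76 [0.6059 0.104  0.1647]
   tri [0.6095 0.1035 0.1598] 0.005368163456251945
lever_hinge side [336.7 278.7] 0.57 [ 0.5579 -0.0133  0.1566]
lever_hinge top [293.8 222.2] 0.88 [0.5535 0.0642 0.3775]
   tri [0.6165 0.0911 0.073 ] 0.003341782705459261
guard_edge side [325.4 142.9] 0.56 [0.5666 0.0661 0.3766]
guard_edge top [287.9 209.2] 0.61 [0.5739 0.0731 0.3765]
   tri [0.5728 0.0741 0.3732] 0.003946987711460221
barrel_a side [324.9 258.2] 0.78 [0.6604 0.2366 0.0234]
barrel_a side [383.7 401.5] 0.77 [ 0.5523 -0.2004  0.0414]
barrel_a top [418.7 242.8] 0.86 [ 0.5798 -0.1843  0.0004]
barrel_a top [218.8 204.3] 0.56 [0.6797 0.2701 0.0001]
   tri [ 0.5065 -0.1254  0.2864] 0.05566956349104169
bottle side [409.8 372. ] 0.59 [ 0.6348 -0.1521  0.0291]
bottle top [288.6 208.3] 0.64 [0.5755 0.0721 0.3754]
   tri [ 0.779   0.1076 -0.2653] 0.10887588412800117
{'time_s': 0.8, 'q': array([ 53.9539,  21.8074,  74.3356,   0.0005,  83.8551, -12.335 ]), 'qvel': array([ 0.1285,  0.0303,  0.1755, -0.0038,  0.0462, -0.0027]), 'joint_efforts': array([ -0.0013, -44.8301, -23.1451,  -0.0002,   0.0006,   0.    ]), 'position': array([0.2212, 0.5036, 0.2313]), 'tool_rot': array([[-0.9156,  0.4021,  0.    ],
       [ 0.4021,  0.9156,  0.    ],
       [ 0.    ,  0.    , -1.    ]]), 'ft_force': array([-0.4652, -0.286 , -0.1821]), 'wrist_torque': array([ 0.0475, -0.0212,  0.0064]), 'gripper_force': 0.0, 'grip_width': 0.08505011112615583}
```

View pics/side0.png

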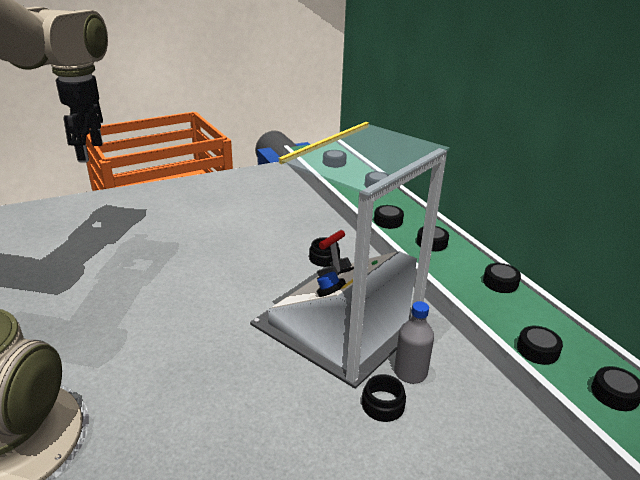

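View pics/top0.png

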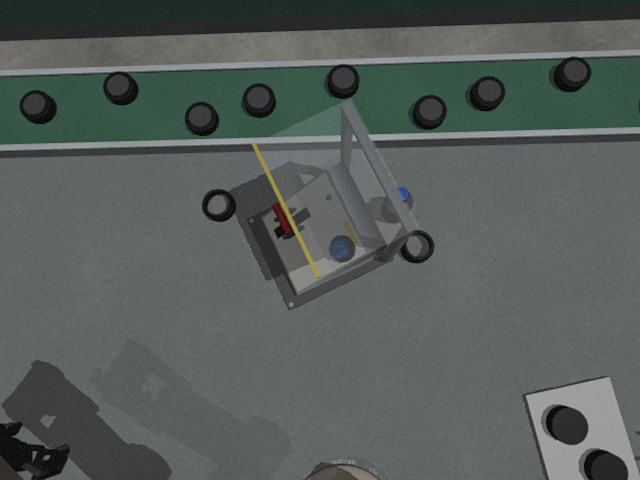

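The side view shows the unit with its posts on the right, the red bar at (333,239), the blue button at (327,280) and the yellow guard edge from (280,160) to (367,125). The top view shows the bar at (283,219), the button at (342,248) and the yellow edge from (254,145) to (318,278). So the unit's yaw is about -65°. Next I'll refine that from the colour regions.

```bash
cat > m.py <<'E'
from h import *
np.set_printoptions(precision=4,suppress=True)
def planehit(im,uv,z):
    o,d=ray(im,uv);return o+d*(z-o[2])/d[2]
ims={n:env.get_image(n) for n in("side","top")}
for n,im in ims.items():
    hsv=cv2.cvtColor(im["img"],cv2.COLOR_RGB2HSV);h,s,v=cv2.split(hsv)
    for c,m in {"yellow":(h>20)&(h<35)&(s>130)&(v>90),"blue":(h>100)&(h<125)&(s>(130 if n=="side" else 60)),"red":((h<6)|(h>174))&(s>150)}.items():
        N,L,st,ce=cv2.connectedComponentsWithStats(m.astype(np.uint8))
        for k in range(1,N):
            if st[k,4]<20 or not(200<ce[k][0]<450 and 100<ce[k][1]<300): continue
            vv,uu=np.where(L==k)
            P=np.array([deproj(im,(a,b)) if im["depth"][b,a]>0 else [np.nan]*3 for a,b in zip(uu,vv)])
            print(n,c,st[k],ce[k],"med",np.nanmedian(P,0),"min",np.nanmin(P,0),"max",np.nanmax(P,0))
            if c=="yellow":
                vx,vy,x0,y0=cv2.fitLine(np.c_[uu,vv].astype(np.float32),cv2.DIST_L2,0,.01,.01).ravel()
                t=(uu-x0)*vx+(vv-y0)*vy
                A,B=[planehit(im,(x0+vx*q,y0+vy*q),.372) for q in(t.min(),t.max())]
                print("   ends",A,B,"mid",(A+B)/2,"len",np.linalg.norm(B-A),"ang",np.degrees(np.arctan2(*(B-A)[[1,0]])))
            if c=="red":
                vx,vy,x0,y0=cv2.fitLine(np.c_[uu,vv].astype(np.float32),cv2.DIST_L2,0,.01,.01).ravel()
                print("   mid plane hit z=.165",planehit(im,ce[k],.16), "dir",vx,vy)
            if c=="blue": print("   plane hit",planehit(im,ce[k],.13))
# barrels/bottle
for n,im in ims.items():
  for t in("barrel_a","bottle"):
    for k in env.spot_in(t,im)[:3]: print(n,t,np.round(k["bbox"]),round(k["conf"],2),planehit(im,k["bbox"][:2],.02 if t[1]=="a" else .075))
E
python3 m.py
```

```text
side yellow [279 122  90  42 348] [322.1523 141.2299] med [0.565  0.0719 0.3781] min [ 0.4711  0.0231 -0.3709] max [1.5998 1.929  0.3795]
   ends [0.4719 0.0388 0.372 ] [0.6916 0.1436 0.372 ] mid [0.5818 0.0912 0.372 ] len 0.24346053885125718 ang 25.50331099738373
side yellow [341 279  12  10  33] [347.2424 283.7273] med [ 0.5696 -0.032   0.155 ] min [ 0.555  -0.0399  0.1509] max [ 0.5814 -0.0208  0.1583]
   ends [ 0.4077 -0.3     0.372 ] [ 0.4259 -0.291   0.372 ] mid [ 0.4168 -0.2955  0.372 ] len 0.020235516853005526 ang 26.249189112669693
side blue [296 142  13   4  28] [302.2857 143.7857] med [ 0.9712  1.0745 -0.0478] min [ 0.8927  0.8502 -0.4185] max [1.396  1.957  0.0431]
   plane hit [0.7873 0.6551 0.13  ]
side blue [257 148  23  16 279] [266.7419 155.5412] med [ 0.8122  1.0323 -0.0493] min [ 0.7891  0.852  -0.0926] max [0.8498 1.1673 0.0027]
   plane hit [0.6628 0.6116 0.13  ]
side blue [318 271  22  19 264] [327.8447 280.2803] med [ 0.5409 -0.0122  0.1563] min [ 0.5281 -0.0262  0.1086] max [0.5938 0.0734 0.1653]
   plane hit [0.5589 0.0219 0.13  ]
side red [319 230  26  20 21
[... 689 characters left out ...]
21  0.3755] min [ 0.4985 -0.0157  0.3747] max [0.5255 0.0125 0.3762]
   plane hit [ 0.5495 -0.0034  0.13  ]
top red [273 203  19  31 235] [281.8468 218.6468] med [0.6063 0.1057 0.1639] min [0.5783 0.0884 0.0701] max [0.6384 0.1239 0.1657]
   mid plane hit z=.165 [0.6073 0.1063 0.16  ] dir 0.43720773 0.89936054
side barrel_a [383. 397.  44.  51.] 0.96 [ 0.5673 -0.1755  0.02  ]
side barrel_a [325. 250.  31.  30.] 0.56 [0.6779 0.2742 0.02  ]
side bottle [416. 342.  41.  78.] 0.82 [ 0.654  -0.1328  0.075 ]
top barrel_a [419. 245.  31.  39.] 0.97 [ 0.5715 -0.1809  0.02  ]
top barrel_a [219. 204.  33.  30.] 0.76 [0.6744 0.2655 0.02  ]
top bottle [404. 198.  13.  18.] 0.55 [ 0.6657 -0.1462  0.075 ]
```

```bash
cat > f.py <<'E'
from m import *
print("-----")
a=np.radians(-65.);R=np.array([[np.cos(a),-np.sin(a),0],[np.sin(a),np.cos(a),0],[0,0,1]])
n_=np.array([-.574,0,.819]);u_=np.array([.819,0,.574])
O=np.array([.585,.053,0])
im=ims["side"];hsv=cv2.cvtColor(im["img"],cv2.COLOR_RGB2HSV);h,s,v=cv2.split(hsv)
print("cam side",np.linalg.inv(im["world_to_cam"])[:3,3],"top",np.linalg.inv(ims["top"]["world_to_cam"])[:3,3])
def pts(mask):
    vv,uu=np.where(mask);P=[]
    for x,y in zip(uu,vv):
        z=im["depth"][y,x]
        if z>0:
            o,d=ray(im,(x,y));P.append((o+d*z-O)@R)
    return np.array(P)*1e3
box=np.zeros(h.shape,bool);box[265:295,310:345]=1
B=pts(box&(h>100)&(h<125)&(s>110))
w=B@n_-81.9; print("blue n:",np.percentile(w,[0,10,25,50,75,90,100]))
top=B[(w>22)&(w<42)];print("cap end pts",len(top),"s",np.percentile(top@u_-57.4,[2,50,98]),"y",np.percentile(top[:,1],[2,50,98]),"w",np.median(top@n_-81.9))
box[:]=0;box[262:330,260:420]=1
W=pts(box&(s<60));w=W@n_-81.9
F=W[abs(w)<12];print("face",len(F),np.median(F@n_-81.9),"s",np.percentile(F@u_-57.4,[1,99]),"y",np.percentile(F[:,1],[1,99]))
g=np.c_[F,np.ones(len(F))];c=np.linalg.svd(F-F.mean(0))[2][2];print("face normal",c)
box[:]=0;box[225:255,312:350]=1
r=pts(box&((h<6)|(h>174))&(s>150));r=r[r[:,2]>130];print("red",np.percentile(r,[2,50,98],axis=0))
t=tri(ray(im,(327.8,280.3)),ray(ims["top"],(338.6,249.05)));print("blue tri",t,((t[0]-O)@R)*1e3)
E
python3 f.py | sed -n '/-----/,$p'
```

```text
-----
cam side [ 0.1812 -0.7054  0.7099] top [0.4021 0.0028 1.0913]
blue n: [-2.2635 13.4596 16.2768 22.7739 29.0661 31.312  32.0135]
cap end pts 154 s [44.3955 64.2206 73.6369] y [-76.5418 -66.2396 -46.9207] w 28.610316771529256
face 3345 1.2040072948058906 s [-188.8656  170.6197] y [-111.7199  139.8987]
face normal [ 0.5688  0.0123 -0.8224]
red [[-44.8516  10.9545 154.2056]
 [-35.075   35.6968 163.1237]
 [-31.5259  73.2817 167.2474]]
blue tri (array([ 0.5462, -0.0031,  0.1498]), np.float64(0.0005966524074384428)) [ 34.4017 -58.9024 149.8375]
```

```bash
cat > plan.py <<'E'
from h import *
from scipy.spatial.transform import Rotation as Ro
np.set_printoptions(precision=4,suppress=True)
a=np.radians(-65.);R=np.array([[np.cos(a),-np.sin(a),0],[np.sin(a),np.cos(a),0],[0,0,1]])
O=np.array([.585,.053,0])
BT=np.array([30,-60,157.]);BAR=np.array([-36,41,159.])
def tool(th):
    s,c=np.sin(np.radians(th)),np.cos(np.radians(th))
    return np.array([[0,-c,s],[-1,0,0],[0,-s,-c]])   # unit frame cols x,y,z
def w2u(p): return (p-O)@R*1e3
def go(pu,th,N=None,op=0,cur=None):
    """rows from current pose to TCP at unit point pu (mm), tilt th; prints, returns end pose"""
    s=env.observe()
    p,M=cur if cur else (s["position"]*1e3,s["tool_rot"])
    T=O*1e3+R@np.asarray(pu,float);Mt=R@tool(th)
    rv=Ro.from_matrix(M.T@Mt).as_rotvec();d=np.linalg.norm(T-p)
    N=N or int(max(np.ceil(d/40),np.ceil(np.abs(rv).max()/.118),1))
    rows=[]
    for k in range(N):
        sh=np.round(M.T@((T-p)/(N-k)),1);r=np.round(rv/N,4)
        p=p+M@sh;M=M@Ro.from_rotvec(r).as_matrix()
        rows.append(f"{op:g} "+" ".join(f"{x:g}" for x in sh)+" "+" ".join(f"{x:g}" for x in r))
    for i in range(0,N,8): print("; ".join(rows[i:i+8]))
    return p,M
E
python3 - <<'E'
from plan import *
z=tool(40)[:,2]
c=go(BT-200*z,40)
E
```

```text
0 -33.4 -20.5 -6.6 0.0546 -0.0247 -0.0679; 0 -32 -23.1 -4.6 0.0546 -0.0247 -0.0679; 0 -30.5 -25.4 -2.5 0.0546 -0.0247 -0.0679; 0 -28.7 -27.4 -0.3 0.0546 -0.0247 -0.0679; 0 -26.8 -29.3 1.9 0.0546 -0.0247 -0.0679; 0 -24.7 -30.9 4.2 0.0546 -0.0247 -0.0679; 0 -22.4 -32.2 6.5 0.0546 -0.0247 -0.0679; 0 -20 -33.2 8.8 0.0546 -0.0247 -0.0679
0 -17.4 -33.9 11.1 0.0546 -0.0247 -0.0679; 0 -14.8 -34.3 13.4 0.0546 -0.0247 -0.0679; 0 -12.1 -34.5 15.7 0.0546 -0.0247 -0.0679; 0 -9.4 -34.3 17.8 0.0546 -0.0247 -0.0679
```

Emit:
servo_tool(deltas="0 -33.4 -20.5 -6.6 0.0546 -0.0247 -0.0679; 0 -32 -23.1 -4.6 0.0546 -0.0247 -0.0679; 0 -30.5 -25.4 -2.5 0.0546 -0.0247 -0.0679; 0 -28.7 -27.4 -0.3 0.0546 -0.0247 -0.0679; 0 -26.8 -29.3 1.9 0.0546 -0.0247 -0.0679; 0 -24.7 -30.9 4.2 0.0546 -0.0247 -0.0679; 0 -22.4 -32.2 6.5 0.0546 -0.0247 -0.0679; 0 -20 -33.2 8.8 0.0546 -0.0247 -0.0679", newtons=20)

```text
time_s: 2.07
position: [0.4007, 0.2442, 0.2846]
tool_rot: [[-0.985, -0.112, 0.131], [-0.158, 0.884, -0.439], [-0.066, -0.454, -0.889]]
ft_force: [1.1, 0.4, 0.6]
grip_width: 0.0001
gripper_force: 0.0
```

Run:
```python
from plan import *
z=tool(40)[:,2]
print(env.observe()["q"])
c=go(BT-200*z,40)
```

```text
[ 30.9746  17.0027  77.5042 -26.3857  92.5219 -66.7727]
0 -17.1 -33.5 11.2 0.0539 -0.0245 -0.067; 0 -14.6 -33.9 13.4 0.0539 -0.0245 -0.067; 0 -11.9 -34 15.5 0.0539 -0.0245 -0.067; 0 -9.3 -33.8 17.6 0.0539 -0.0245 -0.067
```

Emit:
servo_tool(deltas="0 -17.4 -33.9 11.1 0.0546 -0.0247 -0.0679; 0 -14.8 -34.3 13.4 0.0546 -0.0247 -0.0679; 0 -12.1 -34.5 15.7 0.0546 -0.0247 -0.0679; 0 -9.4 -34.3 17.8 0.0546 -0.0247 -0.0679; 0 0 0 0 0 0 0")

```text
time_s: 2.48
position: [0.4907, 0.1132, 0.3106]
tool_rot: [[-0.906, -0.324, 0.272], [-0.423, 0.691, -0.586], [0.002, -0.646, -0.763]]
ft_force: [0.1, -0.2, 0.3]
grip_width: -0.0001
gripper_force: 0.0
```

Run:
```python
from plan import *
s=env.observe();print(s["q"],w2u(s["position"]),R.T@s["tool_rot"],s["ft_force"])
n=np.array([-.574,0,.819])
c=go(BT+10*n,40)
```

```text
[ 18.4355  15.6594  80.5017 -40.5143  81.1461 -91.0858] [-94.4084 -60.0017 310.644 ] [[ 0.0001 -0.7634  0.646 ]
 [-1.     -0.0013 -0.0015]
 [ 0.0019 -0.646  -0.7634]] [ 0.0628 -0.227   0.2822]
0 -0.1 0.7 37.5 -0.0008 -0.0003 0.0003; 0 -0 0.6 37.5 -0.0008 -0.0003 0.0003; 0 -0 0.6 37.6 -0.0008 -0.0003 0.0003; 0 -0 0.6 37.5 -0.0008 -0.0003 0.0003; 0 -0.1 0.6 37.6 -0.0008 -0.0003 0.0003
```

Approach to within about 25 mm of the cap first, then look.

Emit:
servo_tool(deltas="0 0 1 40 0 0 0; 0 0 1 40 0 0 0; 0 0 0.5 40 0 0 0; 0 0 0.5 40 0 0 0; 0 0 0.5 15 0 0 0; 0 0 0 0 0 0 0")

```text
time_s: 2.98
position: [0.5346, 0.0157, 0.171]
tool_rot: [[-0.908, -0.325, 0.266], [-0.42, 0.695, -0.584], [0.005, -0.641, -0.767]]
ft_force: [-0.3, 0.7, 0.4]
grip_width: 0.0001
gripper_force: 0.0
```

Run:
```python
from plan import *
s=env.observe();print(s["q"],w2u(s["position"]),s["ft_force"])
ims=[env.get_image(n) for n in("side","top")]
c=[cv2.resize(i["img"][y:y+150,x:x+200],(400,300),interpolation=cv2.INTER_CUBIC) for i,x,y in((ims[0],220,180),(ims[1],220,130))]
cv2.imwrite("pics/a1.png",np.hstack(c)[:,:,::-1])
```

```text
[  5.8675  23.8019  93.6139 -45.9973  57.6607 -85.1666] [ 12.4725 -61.4135 170.9748] [-0.2912  0.737   0.4247]
```

View pics/a1.png

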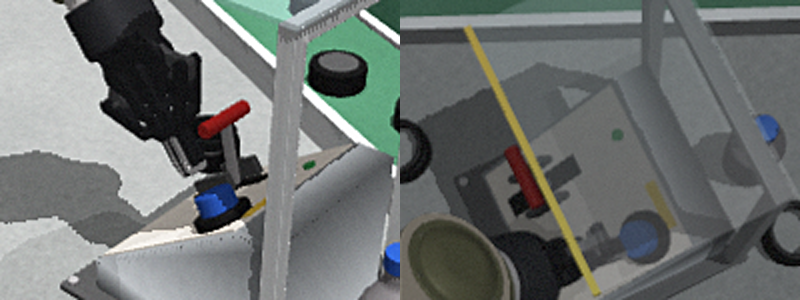

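The left crop shows the shut tips just above and in front of the blue cap, at (190,165) against (213,190). In the top crop the tool lines up with the button at (645,237). I'll press along the tool axis in steps.

Emit:
servo_tool(deltas="0 0 -4 8 0 0 0; 0 0 0 8 0 0 0; 0 0 0 2 0 0 0; 0 0 0 2 0 0 0; 0 0 0 1 0 0 0; 0 0 0 0 0 0 0; 0 0 0 0 0 0 0")

```text
time_s: 3.67
position: [0.5424, 0.0025, 0.1606]
tool_rot: [[-0.906, -0.324, 0.272], [-0.423, 0.694, -0.583], [0.0, -0.643, -0.766]]
ft_force: [-0.3, 0.2, -0.5]
grip_width: -0.0
gripper_force: 0.0
```

Run:
```python
from plan import *
s=env.observe();u=w2u(s["position"]);print(u,"w",u@[-.574,0,.819]-81.9,R.T@s["ft_force"])
```

```text
[ 27.7648 -59.9605 160.5678] w 33.66803283420737 [-0.2892 -0.1939 -0.4877]
```

Emit:
servo_tool(deltas="0 0 0 2 0 0 0; 0 0 0 2 0 0 0; 0 0 0 2 0 0 0; 0 0 0 1 0 0 0; 0 0 0 1 0 0 0; 0 0 0 0 0 0 0; 0 0 0 0 0 0 0")

```text
time_s: 4.25
position: [0.5445, -0.0024, 0.1542]
tool_rot: [[-0.906, -0.324, 0.272], [-0.423, 0.694, -0.583], [0.0, -0.643, -0.766]]
ft_force: [-1.2, 1.5, 1.6]
grip_width: -0.0001
gripper_force: 1.2
```

```bash
cat > st.py <<'E'
from plan import *
s=env.observe();u=w2u(s["position"]);print(u,"w",u@[-.574,0,.819]-81.9,R.T@s["ft_force"])
i=env.get_image("side");hsv=cv2.cvtColor(i["img"],cv2.COLOR_RGB2HSV);h,sa,v=cv2.split(hsv)
m=((h<6)|(h>174))&(sa>150);m[:180]=0;m[330:]=0;m[:,:260]=0;m[:,:][:,420:]=0
vv,uu=np.where(m);print("red",len(uu),uu.mean(),vv.mean())
P=np.array([w2u(o+d*i["depth"][y,x]) for x,y in zip(uu,vv) for o,d in [ray(i,(x,y))] if i["depth"][y,x]>0])
print("red unit pct",np.percentile(P,[5,50,95],axis=0))
E
python3 st.py
```

```text
[ 33.0875 -60.0674 154.2432] w 25.432980645301228 [-1.8436 -0.4543  1.6181]
red 37 343.2972972972973 247.0
red unit pct [[-123.542   -45.498    21.8268]
 [ -95.6247   23.9479   92.1028]
 [   9.6856  363.9124  157.1242]]
```

The force is about 2.5 N and the red pixels have moved to x ≈ -96, so the lever seems to have dropped. I'll back off and look.

Emit:
servo_tool(deltas="0 0 0 0 0 0 0; 0 0 0 -10 0 0 0; 0 0 0 -30 0 0 0; 0 0 0 -40 0 0 0; 0 0 0 -40 0 0 0; 0 0 0 -40 0 0 0; 0 0 0 -40 0 0 0; 0 0 0 0 0 0 0")

```text
time_s: 4.97
position: [0.4898, 0.1178, 0.314]
tool_rot: [[-0.905, -0.32, 0.282], [-0.426, 0.695, -0.579], [-0.01, -0.644, -0.765]]
ft_force: [0.8, -0.7, 1.1]
grip_width: 0.0
gripper_force: 0.0
```

```bash
python3 st.py
python3 - <<'E'
from plan import *
ims=[env.get_image(n) for n in("side","top")]
print([(np.round(k["uv"],1),k["conf"]) for i in ims for k in env.spot_point("lever_bar",i)[:1]])
c=[cv2.resize(i["img"][y:y+150,x:x+200],(400,300),interpolation=cv2.INTER_CUBIC) for i,x,y in((ims[0],220,180),(ims[1],200,130))]
cv2.imwrite("pics/a2.png",np.hstack(c)[:,:,::-1])
E
```

```text
[-98.9644 -58.8809 314.0359] w 232.10101149051187 [0.9756 0.4    1.1223]
red 199 311.8894472361809 251.75879396984925
red unit pct [[-156.6524   11.7865   37.5755]
 [ -96.7864   42.5098  103.9297]
 [ -91.992   192.8499  108.4466]]
[(array([311.2, 255.6]), 0.65), (array([257.5, 234.7]), 0.6)]
```

View pics/a2.png

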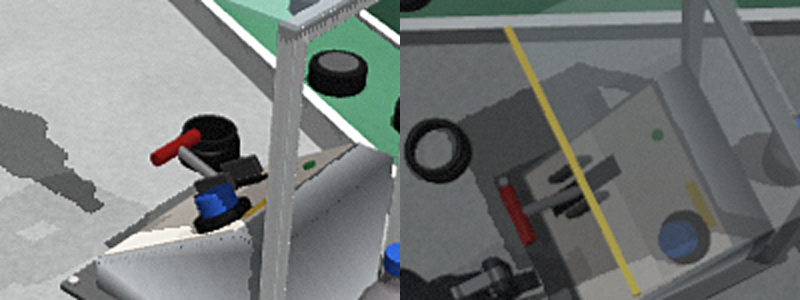

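The lever is down: the bar is at (175,147) in the left crop, and the unit-frame estimate of (-98, 41, 101) matches the geometry. I'll straddle the bar off-centre, at y ≈ 62, with a 30 mm fork.

Run:
```python
from plan import *
z=tool(40)[:,2]
c=go(np.array([-98,62,101])-83*z,40,op=.36)
go(np.array([-98,62,101])+17*z,40,op=.36,cur=c)
```

```text
0.36 -24.6 26.8 14.4 0 -0.0005 0.0003; 0.36 -24.6 26.8 14.5 0 -0.0005 0.0003; 0.36 -24.5 26.8 14.5 0 -0.0005 0.0003; 0.36 -24.5 26.8 14.5 0 -0.0005 0.0003; 0.36 -24.5 26.9 14.4 0 -0.0005 0.0003
0.36 -0 -0 33.3 0.0001 0 -0; 0.36 -0 -0 33.4 0.0001 0 -0; 0.36 -0 -0 33.3 0.0001 0 -0
```

Emit:
servo_tool(deltas="0.36 -24.5 27 14.5 0 0 0; 0.36 -24.5 27 14.5 0 0 0; 0.36 -24.5 27 14.5 0 0 0; 0.36 -24.5 27 14.5 0 0 0; 0.36 -24.5 27 14.5 0 0 0; 0.36 0 0 20 0 0 0; 0.36 0 0 20 0 0 0; 0.36 0 0 0 0 0 0")

```text
time_s: 5.88
position: [0.5874, 0.1914, 0.1297]
tool_rot: [[-0.907, -0.327, 0.264], [-0.42, 0.693, -0.586], [0.009, -0.643, -0.766]]
ft_force: [-0.1, 0.0, -0.8]
grip_width: 0.0308
gripper_force: 0.0
```

Run:
```python
from plan import *
s=env.observe();u=w2u(s["position"]);print(u,s["grip_width"],s["q"],R.T@s["tool_rot"])
ims=[env.get_image(n) for n in("side","top")]
c=[cv2.resize(i["img"][y:y+120,x:x+160],(400,300),interpolation=cv2.INTER_CUBIC) for i,x,y in((ims[0],230,190),(ims[1],180,150))]
cv2.imwrite("pics/a3.png",np.hstack(c)[:,:,::-1])
```

```text
[-124.4446   60.6624  129.6659] 0.03083197173952058 [ 22.4966  37.4287  75.1217 -42.5334  71.8306 -77.1026] [[-0.0027 -0.7662  0.6426]
 [-1.     -0.0037 -0.0086]
 [ 0.009  -0.6425 -0.7662]]
```

View pics/a3.png

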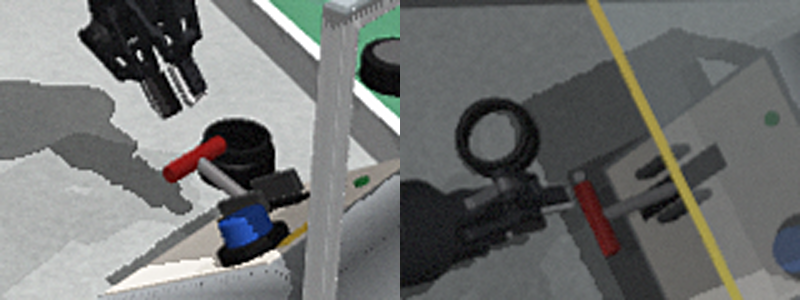

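The left crop shows the fork tips at (165,112) and (200,97), heading for the bar's far end at (215,148). I'll insert with a -2 mm tool-y correction.

Emit:
servo_tool(deltas="0.36 0 -2 14 0 0 0; 0.36 0 0 14 0 0 0; 0.36 0 0 14 0 0 0; 0.36 0 0 7 0 0 0; 0.36 0 0 7 0 0 0; 0.36 0 0 0 0 0 0; 0.36 0 0 0 0 0 0")

```text
time_s: 6.57
position: [0.604, 0.1604, 0.0935]
tool_rot: [[-0.906, -0.324, 0.272], [-0.423, 0.694, -0.583], [-0.0, -0.643, -0.766]]
ft_force: [0.7, 0.8, 0.0]
grip_width: 0.0307
gripper_force: 0.0
```

```bash
python3 st.py
python3 - <<'E'
from plan import *
s=env.observe();u=w2u(s["position"]);print(u,s["grip_width"],s["ft_force"])
ims=[env.get_image(n) for n in("side","top")]
c=[cv2.resize(i["img"][y:y+120,x:x+160],(400,300),interpolation=cv2.INTER_CUBIC) for i,x,y in((ims[0],230,190),(ims[1],180,150))]
cv2.imwrite("pics/a4.png",np.hstack(c)[:,:,::-1])
E
```

```text
[-89.2812  62.5849  93.4922] w 45.917491947889886 [-0.4514  0.9982  0.0242]
red 170 309.95882352941175 252.64705882352942
red unit pct [[-105.4067   11.2106   56.0645]
 [ -96.9026   33.5195  104.2152]
 [ -91.7325  249.4179  108.4791]]
[-89.4341  62.7     93.6332] 0.030995554491462317 [-0.3003 -0.5651  0.0595]
```

View pics/a4.png

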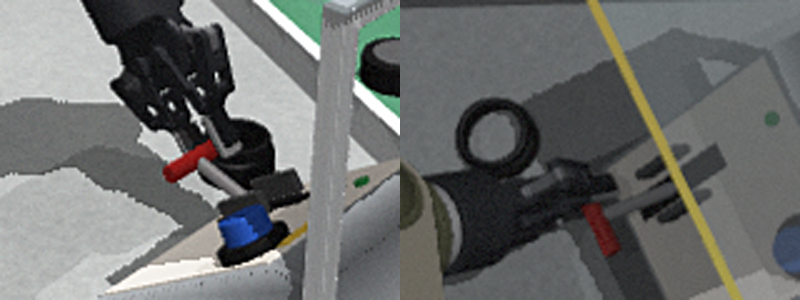

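The fork straddles the bar: the back finger shows at (222,145) on the far side of the stem, the front finger is behind the bar, and there is no force. Next I'll plan the lift arc at fixed tilt.

```bash
cat > arc.py <<'E'
from plan import *
M=tool(40);y,z=M[:,1],M[:,2]
def bar(al): t=np.radians(al);return np.array([-17-85*np.sin(t),62,76+85*np.cos(t)])
def tcp(al): return bar(al)-7.4*y+18*z
def rows(p,als):
    for al in als:
        d=M.T@(tcp(al)-p);p=tcp(al);print(al,np.round(d,1))
E
python3 - <<'E'
from arc import *
u=w2u(env.observe()["position"]);print(u,tcp(73))
rows(u,[73.2]+list(np.arange(68.,0,-5)))
E
```

```text
[-89.5565  62.7193  93.5953] [-81.047   62.      91.8194]
73.2 [ 0.7 -5.1  7. ]
68.0 [ 0.  -6.6 -3.9]
63.0 [ 0.  -6.7 -3.2]
58.0 [ 0.  -6.9 -2.6]
53.0 [ 0.  -7.1 -2. ]
48.0 [ 0.  -7.3 -1.4]
43.0 [ 0.  -7.4 -0.7]
38.0 [ 0.  -7.4 -0.1]
33.0 [ 0.  -7.4  0.6]
28.0 [ 0.  -7.3  1.2]
23.0 [ 0.  -7.2  1.9]
18.0 [ 0.  -7.   2.5]
13.0 [ 0.  -6.7  3.1]
8.0 [ 0.  -6.5  3.7]
3.0 [ 0.  -6.1  4.2]
```

Emit:
servo_tool(deltas="0.36 0 0 7 0 0 0; 0.36 0 -5 0 0 0 0; 0.36 0 -6.6 -3.9 0 0 0; 0.36 0 -6.7 -3.2 0 0 0; 0.36 0 -6.9 -2.6 0 0 0; 0.36 0 0 0 0 0 0; 0.36 0 0 0 0 0 0")

```text
time_s: 7.3
position: [0.6117, 0.1441, 0.112]
tool_rot: [[-0.906, -0.323, 0.273], [-0.423, 0.694, -0.582], [-0.002, -0.643, -0.766]]
ft_force: [-0.1, 2.1, -0.5]
grip_width: 0.0308
gripper_force: 1.1
```

```bash
cat > st2.py <<'E'
from arc import *
s=env.observe();u=w2u(s["position"]);f=R.T@s["ft_force"];print(s["time_s"],"tcp",u,"F unit",f,"F tool",M.T@f,"grip",s["grip_width"],s["gripper_force"])
i=env.get_image("side");hsv=cv2.cvtColor(i["img"],cv2.COLOR_RGB2HSV);h,sa,v=cv2.split(hsv)
m=((h<6)|(h>174))&(sa>150);m[:180]=0;m[330:]=0;m[:,:260]=0;m[:,420:]=0
m=cv2.erode(m.astype(np.uint8),np.ones((3,3)))
vv,uu=np.where(m)
P=np.array([w2u(o+d*i["depth"][y,x]) for x,y in zip(uu,vv) for o,d in [ray(i,(x,y))] if i["depth"][y,x]>0])
print("red unit pct",len(P),np.percentile(P,[5,50,95],axis=0))
x,_,zz=np.median(P,0);print("alpha ~",np.degrees(np.arctan2(-17-x,zz-76)), "expected bar from tcp", u+7.4*y-18*z)
E
python3 st2.py
```

```text
7.3 tcp [-71.3193  62.7302 111.9513] F unit [-1.934   0.7758 -0.5339] F tool [-0.7758  1.8247 -0.8342] grip 0.030843206158911486 1.0566666349768639
red unit pct 93 [[-89.5942  11.7978 123.4487]
 [-84.8934  33.5217 128.2508]
 [-82.1351  59.5676 131.115 ]]
alpha ~ 52.41808414485572 expected bar from tcp [-88.5582  62.7302 120.9834]
```

Emit:
servo_tool(deltas="0.36 0 -7.1 -2 0 0 0; 0.36 0 -7.3 -1.4 0 0 0; 0.36 0 -7.4 -0.7 0 0 0; 0.36 0 -7.4 0 0 0 0; 0.36 0 -7.4 0.6 0 0 0; 0.36 0 -7.3 1.2 0 0 0; 0.36 0 0 0 0 0 0; 0.36 0 0 0 0 0 0")

```text
time_s: 8.02
position: [0.625, 0.1147, 0.1412]
tool_rot: [[-0.906, -0.323, 0.271], [-0.422, 0.694, -0.583], [-0.0, -0.643, -0.766]]
ft_force: [-0.1, 3.4, -0.0]
grip_width: 0.0307
gripper_force: 1.2
```

```bash
python3 st2.py
```

```text
8.0167 tcp [-39.0173  62.3566 141.2204] F unit [-3.087   1.3145 -0.0191] F tool [-1.3145  2.377  -1.9697] grip 0.03068290184879962 1.190376877784729
red unit pct 118 [[-56.6442  11.6978 150.2878]
 [-52.178   29.8676 156.7662]
 [-48.8982  58.7718 160.102 ]]
alpha ~ 23.535686606623102 expected bar from tcp [-56.2562  62.3566 150.2526]
```

Emit:
servo_tool(deltas="0.36 0 -7.2 1.9 0 0 0; 0.36 0 -7 2.5 0 0 0; 0.36 0 -4 2 0 0 0; 0.36 0 0 0 0 0 0; 0.36 0 0 0 0 0 0")

```text
time_s: 8.48
position: [0.6326, 0.0986, 0.1478]
tool_rot: [[-0.906, -0.324, 0.272], [-0.423, 0.694, -0.583], [0.0, -0.643, -0.766]]
ft_force: [-0.2, 0.8, 0.2]
grip_width: 0.0309
gripper_force: 0.3
```

```bash
python3 st2.py
```

```text
8.4833 tcp [-21.1818  62.3839 147.8494] F unit [-0.7633  0.1792  0.1695] F tool [-0.1792  0.4758 -0.6204] grip 0.0309045150871605 0.3080355282872915
red unit pct 125 [[-39.8262  11.2798 156.9939]
 [-34.4138  30.3923 163.2214]
 [-31.3473  60.2829 166.8273]]
alpha ~ 11.290677853108688 expected bar from tcp [-38.4207  62.3839 156.8816]
```

Emit:
servo_tool(deltas="0.36 0 -3 1.5 0 0 0; 0.36 0 -3 1.7 0 0 0; 0.36 0 -3 1.9 0 0 0; 0.36 0 0 0 0 0 0; 0.36 0 0 0 0 0 0")

```text
time_s: 8.95
position: [0.6369, 0.0893, 0.1498]
tool_rot: [[-0.906, -0.324, 0.272], [-0.423, 0.694, -0.583], [0.0, -0.643, -0.766]]
ft_force: [-0.9, 1.6, -0.9]
grip_width: 0.0309
gripper_force: 0.9
```

```bash
python3 st2.py
```

```text
8.95 tcp [-10.9763  62.4295 149.8349] F unit [-1.8812 -0.1685 -0.9343] F tool [ 0.1685  2.0416 -0.4935] grip 0.030912405203019827 0.8753792569041252
red unit pct 120 [[-28.7905  11.1075 159.5277]
 [-23.5648  30.7188 165.2232]
 [-20.7783  60.3332 168.7375]]
alpha ~ 4.2080841187798725 expected bar from tcp [-28.2152  62.4295 158.8671]
```

Emit:
servo_tool(deltas="0.36 0 -2 1.4 0 0 0; 0.36 0 -2 1.5 0 0 0; 0.36 0 0 0 0 0 0; 0.36 0 0 0 0 0 0")

```text
time_s: 9.33
position: [0.6389, 0.0852, 0.15]
tool_rot: [[-0.906, -0.324, 0.272], [-0.423, 0.694, -0.582], [0.0, -0.643, -0.766]]
ft_force: [-2.2, 5.1, -0.7]
grip_width: 0.031
gripper_force: 2.1
```

```bash
python3 st2.py
```

```text
9.3333 tcp [ -6.4475  62.4321 150.0187] F unit [-5.555   0.1942 -0.65  ] F tool [-0.1942  4.6732 -3.0727] grip 0.03097828524086005 2.055364027619362
red unit pct 129 [[-24.8894  11.4926 159.5603]
 [-19.8372  30.8361 165.5316]
 [-16.4651  59.4754 169.1816]]
alpha ~ 1.8150356381516708 expected bar from tcp [-23.6864  62.4321 159.0509]
```

The force slope now matches the stem spring, so the hub is at its stop. A little more lift for margin, then back to neutral.

Emit:
servo_tool(deltas="0.36 0 -1.5 1.2 0 0 0; 0.36 0 -1 0.8 0 0 0; 0.36 0 0 0 0 0 0; 0.36 0 0 0 0 0 0; 0.36 0 3 -2.2 0 0 0; 0.36 0 4 -3 0 0 0; 0.36 0 4 -2.5 0 0 0; 0.36 0 4 -2.5 0 0 0")

```text
time_s: 10.05
position: [0.6324, 0.0986, 0.1482]
tool_rot: [[-0.906, -0.324, 0.271], [-0.423, 0.694, -0.583], [0.001, -0.643, -0.766]]
ft_force: [0.6, -0.4, -0.4]
grip_width: 0.031
gripper_force: 0.3
```

```bash
python3 st2.py
```

```text
10.05 tcp [-21.2823  62.2725 148.1667] F unit [ 0.5984  0.3423 -0.4176] F tool [-0.3423 -0.19    0.7046] grip 0.03098630465103421 0.28656190261244774
red unit pct 127 [[-40.0832  11.5988 157.5552]
 [-33.7087  30.0445 163.5326]
 [-30.3938  58.2209 166.8739]]
alpha ~ 10.806911613782095 expected bar from tcp [-38.5212  62.2725 157.1989]
```

Emit:
servo_tool(deltas="0.36 0 4 -1 0 0 0; 0.36 0 4 -1 0 0 0; 0.36 0 0 0 0 0 0; 0.36 0 0 0 0 0 0")

```text
time_s: 10.43
position: [0.6296, 0.1053, 0.1449]
tool_rot: [[-0.906, -0.324, 0.272], [-0.423, 0.694, -0.583], [0.0, -0.643, -0.766]]
ft_force: [0.2, 0.1, -0.5]
grip_width: 0.0309
gripper_force: 0.0
```

```bash
python3 st2.py
```

```text
10.4333 tcp [-28.5662  62.5333 144.9284] F unit [-0.0164  0.2013 -0.4663] F tool [-0.2013  0.3123  0.3466] grip 0.03090237583743784 0.0
red unit pct 118 [[-41.0015  11.6683 156.4655]
 [-35.6512  28.4558 162.7018]
 [-31.8974  53.1549 166.4683]]
alpha ~ 12.140415620451288 expected bar from tcp [-45.8051  62.5333 153.9606]
```

The bar stays at its latched place, free inside the fork. Now the gentle pull.

Emit:
servo_tool(deltas="0.36 0 4 -1 0 0 0; 0.36 0 3 -1 0 0 0; 0.36 0 3 -1.3 0 0 0; 0.36 0 2 -0.8 0 0 0; 0.36 0 0 0 0 0 0; 0.36 0 0 0 0 0 0")

```text
time_s: 10.98
position: [0.6246, 0.1159, 0.1405]
tool_rot: [[-0.906, -0.324, 0.272], [-0.423, 0.694, -0.583], [0.0, -0.643, -0.766]]
ft_force: [-0.4, -2.4, 2.7]
grip_width: 0.0307
gripper_force: 1.4
```

```bash
python3 st2.py
```

```text
10.9833 tcp [-40.2431  62.4431 140.522 ] F unit [ 1.9992 -1.409   2.7115] F tool [ 1.409  -3.2744 -0.7921] grip 0.030697384689283725 1.3886197283864021
red unit pct 98 [[-44.4458  10.9863 156.2028]
 [-39.166   24.8256 161.7696]
 [-35.9828  44.9588 165.6964]]
alpha ~ 14.490265529063377 expected bar from tcp [-57.482   62.4431 149.5542]
```

Emit:
servo_tool(deltas="0.36 0 2.5 -1 0 0 0; 0.36 0 2.5 -1 0 0 0; 0.36 0 2 -0.8 0 0 0; 0.36 0 0 0 0 0 0; 0.36 0 0 0 0 0 0")

```text
time_s: 11.45
position: [0.6217, 0.1221, 0.1387]
tool_rot: [[-0.906, -0.323, 0.272], [-0.423, 0.693, -0.584], [-0.0, -0.644, -0.765]]
ft_force: [-0.2, -4.6, 5.6]
grip_width: 0.0306
gripper_force: 3.5
```

```bash
python3 st2.py
```

```text
11.45 tcp [-47.0624  62.471  138.6912] F unit [ 4.0714 -2.0927  5.5913] F tool [ 2.0927 -6.7129 -1.6661] grip 0.030584972096406687 3.544790893793106
red unit pct 92 [[-50.9386  11.1108 154.5453]
 [-45.427   23.855  159.8349]
 [-41.8017  45.6378 162.8956]]
alpha ~ 18.730918667181864 expected bar from tcp [-64.3013  62.471  147.7234]
```

Emit:
servo_tool(deltas="0.36 0 2 -0.8 0 0 0; 0.36 0 1 -0.4 0 0 0; 0.36 0 0 0 0 0 0; 0.36 0 0 0 0 0 0; 0.36 0 0 0 0 0 0; 0.36 0 0 0 0 0 0; 0.36 0 0 0 0 0 0; 0.36 0 0 0 0 0 0")

```text
time_s: 12.17
position: [0.6206, 0.1246, 0.1378]
tool_rot: [[-0.906, -0.323, 0.273], [-0.422, 0.693, -0.584], [-0.001, -0.644, -0.765]]
ft_force: [-0.5, -5.6, 5.7]
grip_width: 0.0306
gripper_force: 3.8
```

```bash
python3 st2.py
```

```text
12.1667 tcp [-49.887   62.5445 137.8115] F unit [ 4.8472 -2.8364  5.6828] F tool [ 2.8364 -7.366  -1.2376] grip 0.030599964119202277 3.842889815568924
red unit pct 94 [[-52.905   11.271  152.9378]
 [-48.0556  25.6465 158.6795]
 [-44.4231  45.8997 162.0527]]
alpha ~ 20.586884770317663 expected bar from tcp [-67.1259  62.5445 146.8437]
```

The stem is bent by about 0.15 rad and the lever has held for over half a second. Now I'll release the bar, centre the fork and check.

Emit:
servo_tool(deltas="0.36 0 -4 1.6 0 0 0; 0.36 0 -4 1.6 0 0 0; 0.36 0 -4 1.5 0 0 0; 0.36 0 -4 1 0 0 0; 0.36 0 -4 0 0 0 0; 0.36 0 0 0 0 0 0; 0.36 0 0 0 0 0 0")

```text
time_s: 12.8
position: [0.6282, 0.1081, 0.1452]
tool_rot: [[-0.906, -0.324, 0.271], [-0.423, 0.694, -0.582], [0.0, -0.643, -0.766]]
ft_force: [-0.6, 0.2, 0.3]
grip_width: 0.0306
gripper_force: 0.0
```

```bash
python3 st2.py
```

```text
12.8 tcp [-31.6778  62.4114 145.1822] F unit [-0.3971 -0.4287  0.2671] F tool [ 0.4287  0.1325 -0.4599] grip 0.030637580323029486 0.0
red unit pct 114 [[-41.8643  11.0465 157.3246]
 [-36.2618  27.5495 162.6819]
 [-32.7346  50.894  165.8766]]
alpha ~ 12.528258239108874 expected bar from tcp [-48.9167  62.4114 154.2144]
```

Emit:
servo_tool(deltas="0.36 0 -4 0 0 0 0; 0.36 0 0 -10 0 0 0; 0.36 0 0 -20 0 0 0; 0.36 0 0 -30 0 0 0; 0.36 0 0 -40 0 0 0; 0.36 0 0 -40 0 0 0; 0.36 0 0 0 0 0 0; 0.36 0 0 0 0 0 0")

```text
time_s: 13.52
position: [0.5912, 0.1886, 0.2575]
tool_rot: [[-0.905, -0.323, 0.276], [-0.425, 0.694, -0.581], [-0.004, -0.643, -0.766]]
ft_force: [0.0, -0.0, -0.0]
grip_width: 0.0309
gripper_force: 0.0
```

```bash
python3 st2.py
python3 - <<'E'
from plan import *
ims=[env.get_image(n) for n in("side","top")]
c=[cv2.resize(i["img"][y:y+180,x:x+240],(400,300),interpolation=cv2.INTER_CUBIC) for i,x,y in((ims[0],220,150),(ims[1],190,120))]
cv2.imwrite("pics/a5.png",np.hstack(c)[:,:,::-1])
E
```

```text
13.5167 tcp [-120.2461   62.9542  257.489 ] F unit [ 0.0449 -0.0079 -0.0408] F tool [ 0.0079 -0.0081  0.0601] grip 0.03087571141966722 0.0
red unit pct 132 [[-41.6193  11.0075 157.6534]
 [-36.006   32.5714 162.4697]
 [-33.1312  65.4546 165.5594]]
alpha ~ 12.396425805392683 expected bar from tcp [-137.485    62.9542  266.5211]
```

View pics/a5.png

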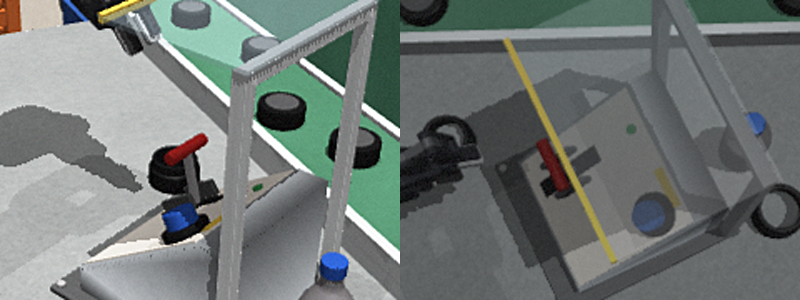

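The lever stands latched at (185,150), exactly as at the start. The button at (180,220) is out and the gripper is clear of everything, so I'm handing in.

```bash
python3 -c "
from rig import env
print(env.close_job())"
```

```text
the job is handed in; nothing more can be done
None
```

The trip test is done and handed in, but no pass or fail came back: the button tripped the lever, the lever was lifted to its stop and latched, it held the pull for over 0.5 s (about 7.5 N by the wrist sensor, about 11 N by the stem's bend), and the arm is clear.

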